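# Line up the quarter-turn fastener and hold the terminal box cover shut

### The job

The cover of the grey terminal box on the bench has been left open. Swing it down, turn its black quarter-turn wing fastener until the wing lines up with the red marks so that its pin can drop into the slot (do not force the cover down before it does), and press the cover fully home, flush on the frame against its springy seal. Finish while still holding the cover pressed down with the gripper, the fastener left in line with the marks and not turned on to lock, so that I can check the seal; leave everything else on the bench where it is.

Things in the scene. Friction and masses are not known exactly. Their poses are not given: they have to be found in the camera images.
- enclosure: grey terminal box, 200 (its x) x 230 (its y) x 80 mm high, fixed to the bench, in a new place and yaw each time. Origin: centre of its underside on the bench. Its x points from the free (front) edge towards the hinge side, its y runs along the hinge, z up. The cover's hinge axis is parallel to its y, 102 mm along +x and 82 mm up from the origin
- slot (a point): middle of the slot in the rigid receptacle plate inside the box, at the plate's top face (70.5 mm above the bench), under the fastener when the cover is down. The slot is 9 mm wide and 36 mm long and runs along the box's y
- cover: grey sheet cover, 204 (hinge to free edge) x 234 x 5 mm thick, about 0.3 kg. Origin: on the hinge axis, midway along it, level with the underside. The sheet runs from there along the cover's own -x; +z points out of its outer face, which is 5 mm above the origin. At hinge angle 0 its axes are those of the box
- cover_hinge (a joint): opening angle of the cover, rad: 0 = flush on the frame (hard stop), grows as the free edge rises; 0.35 to 0.9 at the start. Stiff hinge (0.5 N m): the cover stays where it is left; push its outer face near the free edge, in an arc about the hinge. With the fastener not lined up, its pin lands on the plate and the cover stops ajar at about 0.05
- seal (a point): middle of the springy rubber seal, 10 mm thick and 200 mm long along the box's y, on the rim under the cover's free edge. It resists the cover's last 5 mm there (hinge angle from about 0.025) and lifts it again when let go: pressing fully flush takes about 10 to 15 N at the fastener
- fastener: black wing fastener with stud and cross pin, turning in the cover 176 mm from the hinge axis, midway across. Origin: on its axis at the cover's outer face; z out of the face; y along wing and pin. Wing 42 mm long, 12 thick, from 6 to 32 mm above the face, red line on top; washer 44 across, 4 high. Pin 29 mm long, 5 thick, 23 mm below the origin
- wing_top (a point): middle of the top of the wing, on the fastener's axis, 32 mm above the cover's outer face
- fastener_turn (a joint): angle of the wing, rad, counter-clockwise positive looking at the cover's outer face: 0 = wing and pin parallel to the slot and in line with the two red marks (on the cover along the free edge, 30 to 54 mm either side of the axis). Starts at 0.6 to 1.4; range -0.6 to 1.6, no stop at 0. The pin passes the slot within about 0.15. Slight friction (0.06 N m), stays where left
- blue_bin: bystander, to be left alone: blue stacking bin, 200 x 130 x 110 (mm). Origin: middle of its underside
- screwdriver: bystander, to be left alone: red-handled screwdriver lying down, 200 long (mm). Origin: middle of its underside
- nozzle_a: bystander, to be left alone: dark steel injector nozzle standing up, 17 across, 47 tall (mm). Origin: middle of its underside
- nozzle_b: bystander, to be left alone: dark steel injector nozzle standing up, 17 across, 47 tall (mm). Origin: middle of its underside
- tape: bystander, to be left alone: grey tape dispenser lying flat, about 85 x 52 x 20 (mm). Origin: middle of its underside
- marker: bystander, to be left alone: blue-capped marker pen lying down, 140 long (mm). Origin: middle of its underside

How it is judged:
By the outcome, as a careful person would: the job done as asked, in the order asked, and still so for the second after the job is handed in, while the arm keeps its last pose, push and grip.
It also fails if it takes over 42 s, if anything falls off the work surface, if the arm or the gripper's body presses on something with over 40 N, if the wrist force passes 120 N, or if a joint passes its speed limit or range.

### The arm

A 6-joint arm with a two-finger parallel gripper is mounted at the origin on the work surface. World frame = base frame: x ahead of the robot, y to its left, z up, the work surface at z = 0. Lengths are in mm, angles in rad, forces in N, time in s.
With the tool pointing down it reaches from about 400 to 825 mm from the base axis. Payload 7 kg.
Tool frame: the origin (TCP) lies between the finger pads; the fingertips stand 17 mm ahead of it and the grasp point (between the pads) lies 2 mm behind it; z points along the fingers, y is the line along which they close (so a half turn about z gives the same grasp; the last joint's range is limited). The gripper opens to 85 mm and grips with 20 to 120 N. Pads are 22 mm wide; open, the fingers measure 114 mm over their backs; the gripper's body (76 mm by 85 mm) begins 54 mm behind the grasp point. The pads swing forward as they close: fully open they stand 13 mm farther back than shut.
Start: joints at [-0.952, 0.359, 0.012, 0, -1.224, -0.288], TCP at [219.213, -638.389, 248.302] pointing down, gripper open.
Joint ranges: [-3.07, 3.07], [-1.43, 2.12], [-1.02, 1.25], [-3.03, 1.67], [-3.05, -0], [-3.03, 3.03]. Speed limits (rad/s): [2.39, 2.39, 3.01, 3.14, 3.14, 3.14].

### API

Orientations are given as a unit quaternion [w, x, y, z].
In Python, from plant import arm, optics gives the robot as it stands.
- The arm moves only by the tool carry_out, never from a script. Its argument "increments" is a list of rows, each an object of numbers: "fingers": the closure in counts, from 0 (fully open) to 255 (shut); "tx", "ty", "tz": the shift along the tool's x, y, z in m; "ax", "ay", "az": the turn, a rotation vector about the tool's x, y, z in degrees. In form: [{"fingers": .., "tx": .., "ty": .., "tz": .., "ax": .., "ay": .., "az": ..}, ...]. A call has 1 to 10 rows; each row shifts and turns the commanded pose from where the row before left it, along the tool's axes as they then stand; what a row does not reach is not made up. A row lasts 1/8 s, in which the tool goes at most 62.5 mm and 10.7 degrees, less where a joint would pass 70% of its speed; a pose out of reach is approached as far as the arm can. A call with a gripper value outside its range is refused whole. The fingers move at their own pace and stop on an object; "newtons" is the grip in N (left out, the last holds). Time passes only in rows, so rows that do not move let the fingers close. It gives the time, the measured TCP pose, the force, the opening and the grip force at its end, in the units of the state.
- arm.read_state(): the state, without advancing time (a new reading comes with each control period).
- optics.read_camera(name): name is "side" or "top"; returns a dict with "color" (400x640x3 uint8, red, green, blue), "fx", "fy", "cx", "cy" (pixels), "extrinsics" (4x4, takes a point from world to camera coordinates). Camera axes: x right, y up, looking along -z (the intrinsics and any distortion apply to the point x, -y, -z); pixel columns grow to the right and rows downward; lengths in mm; the calibration is good to about 2 mm. A picture is of the moment at which its call begins. There is no depth.
- arm.close_job(): hands the job in; it is judged then, once.
The state is a dict: "t": time; "joint_pos": joint angles; "joint_vel": joint speeds; "tau": joint torques, N m; "eef_pos": TCP position; "tcp_rot": TCP orientation; "ft_force": force on the tool from outside, world axes, zero at the start; "wrist_torque": the same for the moment, N m; "opening": opening from 0.0 (shut) to 1.0 (fully open); "finger_force": force on a finger pad.
Only numpy, scipy, OpenCV 4.12 (cv2) and the standard library are available. Lean on these libraries where they do the work, as an engineer would, in place of code of your own. Each camera call takes 0.05 s, during which the arm holds its last target. There are 200 camera calls.

## Working session

There is one attempt and no reset: what is moved stays moved. The work goes in short steps, Python scripts to look and compute and a tool call to move; the robot and the scene stay as the last step left them, time stands still between calls to the robot, and variables do not carry over. Pictures are saved under pics/ and viewed, at most 10 in all, crops included, and the job is handed in when it is done.

Besides the shell and the picture viewer there is one more tool, called after "Call:" by a JSON object that holds its "fn" and its "kwargs", one argument or row to a line. carry_out: Moves the arm, as the interface text tells. Its arguments: {"type":"object","properties":{"increments":{"type":"array","items":{"type":"object","properties":{"fingers":{"type":"number"},"tx":{"type":"number"},"ty":{"type":"number"},"tz":{"type":"number"},"ax":{"type":"number"},"ay":{"type":"number"},"az":{"type":"number"}}}},"newtons":{"type":"number"}},"required":["increments"]}

```bash
mkdir -p pics; ls
python3 - <<'E'
from plant import arm, optics
import cv2, numpy as np
np.set_printoptions(precision=4,suppress=True)
for n in ("side","top"):
    c=optics.read_camera(n); cv2.imwrite(f"pics/{n}0.png",c["color"][:,:,::-1])
    print(n,{k:v for k,v in c.items() if k!="color"})
s=arm.read_state(); print(s)
E
```

```text
pics
side {'fx': 433.58601648801584, 'fy': 433.58601648801584, 'cx': 313.2947967950204, 'cy': 194.58201662452691, 'extrinsics': array([[   -0.9741,    -0.2254,     0.0209,   515.2225],
       [    0.1724,    -0.679 ,     0.7136,  -170.2224],
       [   -0.1467,     0.6987,     0.7002, -1132.1631],
       [    0.    ,     0.    ,     0.    ,     1.    ]])}
top {'fx': 410.3726303117841, 'fy': 410.3726303117841, 'cx': 317.2575091494112, 'cy': 198.79083487968572, 'extrinsics': array([[    0.0089,    -0.9999,    -0.0135,    24.0712],
       [    0.9895,     0.0069,     0.1445,  -523.8795],
       [   -0.1444,    -0.0146,     0.9894, -1157.6672],
       [    0.    ,     0.    ,     0.    ,     1.    ]])}
{'t': 0.1, 'joint_pos': array([-0.9519,  0.3593,  0.0111, -0.0003, -1.2241, -0.2881]), 'joint_vel': array([ 0.0002, -0.0023,  0.0031,  0.0001, -0.0001,  0.0009]), 'tau': array([ -0.0026, -58.4764,  29.4114,   6.9548,  -0.0032,   0.    ]), 'eef_pos': array([ 219.0712, -638.0185,  247.4518]), 'tcp_rot': array([-0.0002, -0.1646,  0.9864,  0.0007]), 'ft_force': array([-0.5843, -0.1818,  1.0959]), 'wrist_torque': array([-0.0476,  0.0143, -0.027 ]), 'finger_force': 0.0, 'opening': 0.9995300489902696}
```

View pics/side0.png

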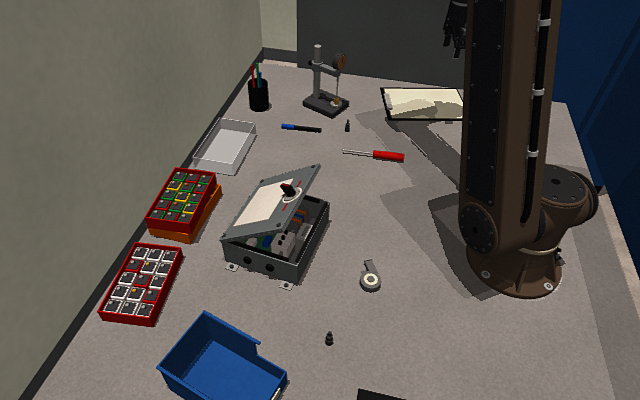

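View pics/top0.png

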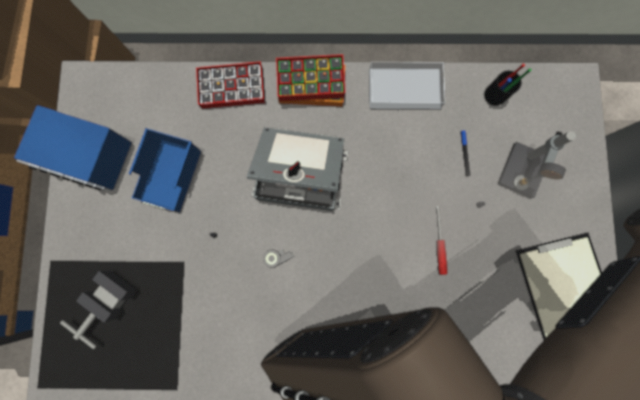

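The side view shows the box around (275,230) with its cover raised and the wing near (288,188). In the top view the box is at about (298,170), with the hinge on the far side and the free edge towards the robot. I'll zoom in on both to pick corners.

Run:
```python
import cv2, numpy as np
a=cv2.imread("pics/side0.png")[155:295,210:340]; b=cv2.imread("pics/top0.png")[120:220,240:360]
a=cv2.resize(a,None,fx=4,fy=4,interpolation=cv2.INTER_CUBIC); cv2.imwrite("pics/cs.png",a)
b=cv2.resize(b,None,fx=6,fy=6,interpolation=cv2.INTER_CUBIC); cv2.imwrite("pics/ct.png",b)
```

```text
(no output)
```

View pics/cs.png

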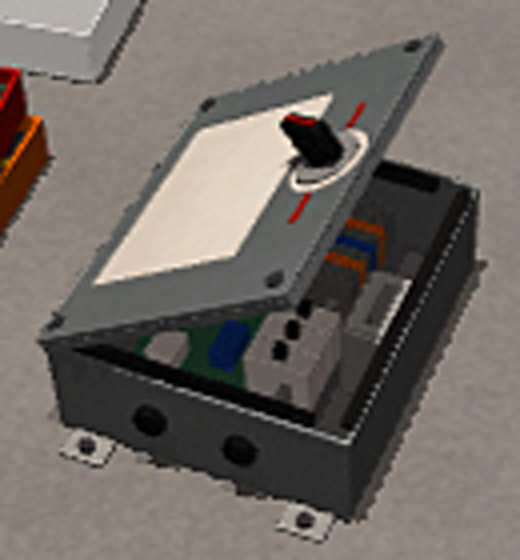

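View pics/ct.png

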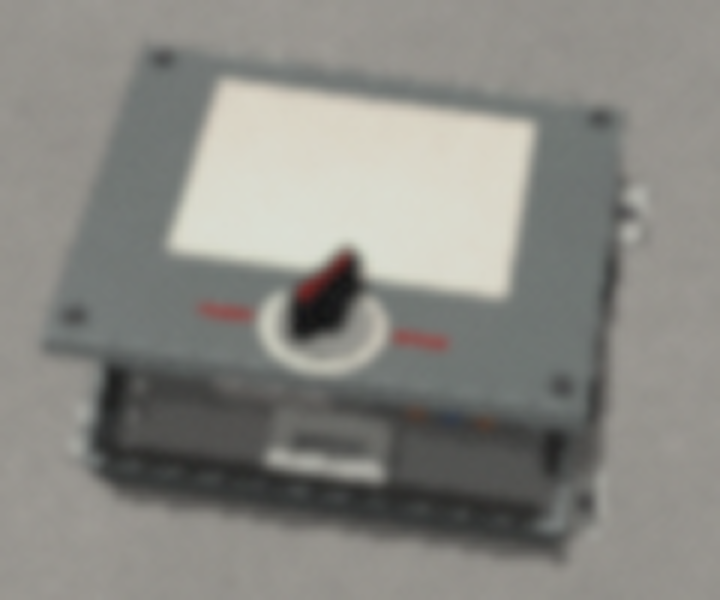

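```bash
cat > geo.py <<'E'
import numpy as np
from scipy.spatial.transform import Rotation as R
from scipy.optimize import least_squares
def proj(c,p):
    q=np.asarray(p)@c["extrinsics"][:3,:3].T+c["extrinsics"][:3,3]
    return np.c_[c["cx"]+c["fx"]*q[:,0]/-q[:,2], c["cy"]+c["fy"]*q[:,1]/q[:,2]]
def world(P,pts,frame):
    x,y,yaw,h,th=P[:5]; pts=np.array(pts,float)
    if frame=="w":
        pts=pts@R.from_euler('z',th).as_matrix().T+[-176,0,5]; frame="c"
    if frame=="c": pts=pts@R.from_euler('y',h).as_matrix().T+[102,0,82]
    return pts@R.from_euler('z',yaw).as_matrix().T+[x,y,0]
E
cat > fit.py <<'E'
from geo import *
from plant import optics
S=optics.read_camera("side");T=optics.read_camera("top")
cov=[(-204,-117,5),(-204,117,5),(0,117,5),(0,-117,5),(-176,54,5),(-176,30,5),(-176,-30,5),(-176,-54,5)]
obs=[(S,"c",[cov[i] for i in(0,1,2,3,7,6,5,4)],[(440,38),(290,300),(40,340),(200,100),(362,105),(350,127),(308,197),(293,220)]),
(T,"c",[cov[i] for i in(0,1,2,3,4,5,6,7)],[(585,410),(45,345),(148,48),(622,115),(200,308),(252,315),(393,337),(447,343)]),
(S,"b",[(-100,115,80),(-100,-115,80),(-100,115,0)],[(350,440),(478,190),(345,515)])]
def res(P):
    r=[]
    for c,f,p,o in obs:
        o=np.array(o,float); o=o/4+[210,155] if c is S else o/6+[240,120]
        r.append((proj(c,world(P,p,f))-o).ravel())
    w=proj(T,world(P,[(0,21*.8,32),(0,-21*.8,32)],"w"))-(np.array([(298,300),(350,252)])/6+[240,120])
    return np.r_[np.concatenate(r),w.ravel()]
s=least_squares(res,[600,50,0,.5,.8],loss="soft_l1")
np.set_printoptions(precision=3,suppress=True)
print(s.x,res(s.x).reshape(-1,2).tolist().__len__());print(res(s.x).reshape(-1,2).T)
print("wing_top",world(s.x,[(0,0,32)],"w"))
E
python3 fit.py
```

```text
[605.094  81.81   -0.129   0.585   1.064] 21
[[-1.286 -0.946 -1.669  0.09   0.304 -0.364  0.45   0.104  0.286 -0.944
  -1.308  0.488 -0.212  0.291 -0.225 -0.007 -0.317 -0.194  1.101  0.218
  -0.188]
 [-1.67  -1.548 -0.348 -0.967 -0.414  0.352 -0.6    0.648  0.816 -0.646
  -0.975 -1.597  1.149  1.212  0.629  0.865  0.695 -2.185  1.49  -0.091
   0.784]]
wing_top [[580.974  84.949 210.013]]
```

```bash
cat > go.py <<'E'
from geo import *
from plant import arm
np.set_printoptions(precision=4,suppress=True)
def cur():
    s=arm.read_state(); return s,np.array(s["eef_pos"]),R.from_quat(np.roll(s["tcp_rot"],-1))
def down(yaw,tilt=None):
    "tool down, tool y at world angle yaw"
    y=np.array([np.cos(yaw),np.sin(yaw),0]); z=np.array([0,0,-1.])
    return R.from_matrix(np.c_[np.cross(y,z),y,z])
def rel(p0,r0,p1,r1):
    print("shift tool mm",r0.inv().apply(np.array(p1)-p0),"turn deg",np.degrees((r0.inv()*r1).as_rotvec()))
E
python3 - <<'E'
from go import *
P=[605.1,81.8,-.129,.585,1.064]
s,p,r=cur(); print(p,r.as_matrix(),"toolyaw",np.degrees(np.arctan2(*r.as_matrix()[:2,1][::-1])), s["joint_pos"])
print("push pts")
for h in (.585,.4,.25,.1): print(h,world(P[:3]+[h,0],[(-190,-58,5)],"c"))
E
```

```text
[ 219.1448 -638.1786  247.7319] [[-0.9458 -0.3247 -0.0004]
 [-0.3247  0.9458  0.0009]
 [ 0.0001  0.001  -1.    ]] toolyaw 108.94930712724181 [-0.9519  0.3591  0.0114 -0.0002 -1.224  -0.2881]
push pts
0.585 [[544.4402  31.1829 191.0864]]
0.4 [[527.1746  33.4225 160.5948]]
0.25 [[517.4542  34.6835 133.8513]]
0.1 [[511.8063  35.4161 105.9434]]
```

Call:
{"fn": "carry_out", "kwargs": {
  "increments": [
    {"fingers": 255, "tx": -0.035, "ty": 0.035},
    {"fingers": 255, "tx": -0.035, "ty": 0.035},
    {"fingers": 255, "tx": -0.035, "ty": 0.035},
    {"fingers": 255, "tx": -0.035, "ty": 0.035},
    {"fingers": 255, "tx": -0.035, "ty": 0.035},
    {"fingers": 255, "tx": -0.035, "ty": 0.035},
    {"fingers": 255, "tx": -0.035, "ty": 0.035},
    {"fingers": 255, "tx": -0.035, "ty": 0.035},
    {"fingers": 255, "tx": -0.035, "ty": 0.035},
    {"fingers": 255, "tx": -0.035, "ty": 0.035}
  ]
}}

```text
validation failed for argument at $.in...
```

Call:
{"fn": "carry_out", "kwargs": {
  "increments": [
    {"fingers": 255, "tx": -0.035, "ty": 0.036},
    {"fingers": 255, "tx": -0.035, "ty": 0.036},
    {"fingers": 255, "tx": -0.035, "ty": 0.036},
    {"fingers": 255, "tx": -0.035, "ty": 0.035},
    {"fingers": 255, "tx": -0.035, "ty": 0.034},
    {"fingers": 255, "az": -10.6},
    {"fingers": 255, "az": -10.6},
    {"fingers": 255, "az": -10.6},
    {"fingers": 255, "az": -10.6},
    {"fingers": 255, "az": -10.6}
  ]
}}

```text
validation failed for argument at $.in...
```

Run:
```python
from go import *
P=[605.1,81.8,-.129,.585,1.064]
s,p,r=cur(); print(s["t"],p,s["joint_pos"],s["ft_force"])
r1=down(np.radians(172.6))
q=p;rr=r
for h in (.6,.5,.4,.3,.2,.1):
    t=world(P[:3]+[h,0],[(-190,-58,5)],"c")[0]+[0,0,17]
    rel(q,rr,t,r1); q,rr=t,r1
```

```text
0.2 [ 219.1448 -638.1786  247.7319] [-0.9519  0.3591  0.0114 -0.0002 -1.224  -0.2881] [ 0.479  -0.6054 -0.0453]
shift tool mm [-526.516   526.6831   37.756 ] turn deg [  0.0528   0.0237 -63.6507]
shift tool mm [ 0.0016 10.353  15.93  ] turn deg [0. 0. 0.]
shift tool mm [ 0.0013  8.7109 16.884 ] turn deg [0. 0. 0.]
shift tool mm [ 0.0011  6.9818 17.6693] turn deg [0. 0. 0.]
shift tool mm [ 0.0008  5.183  18.278 ] turn deg [0. 0. 0.]
shift tool mm [ 0.0005  3.3323 18.7041] turn deg [0. 0. 0.]
```

Call:
{"fn": "carry_out", "kwargs": {
  "increments": [
    {"fingers": 255, "tx": -0.035, "ty": 0.035, "tz": 0, "ax": 0, "ay": 0, "az": 0},
    {"fingers": 255, "tx": -0.035, "ty": 0.035, "tz": 0, "ax": 0, "ay": 0, "az": 0},
    {"fingers": 255, "tx": -0.035, "ty": 0.035, "tz": 0, "ax": 0, "ay": 0, "az": 0},
    {"fingers": 255, "tx": -0.035, "ty": 0.035, "tz": 0, "ax": 0, "ay": 0, "az": 0},
    {"fingers": 255, "tx": -0.035, "ty": 0.035, "tz": 0, "ax": 0, "ay": 0, "az": 0}
  ]
}}

```text
t: 0.82
eef_pos: [328.3, -414.6, 248.3]
tcp_rot: [0.0, -0.165, 0.986, -0.0]
ft_force: [0.6, 0.9, -0.1]
opening: -0.0
finger_force: 0.0
```

Call:
{"fn": "carry_out", "kwargs": {
  "increments": [
    {"fingers": 255, "tx": -0.035, "ty": 0.035, "tz": 0, "ax": 0, "ay": 0, "az": 0},
    {"fingers": 255, "tx": -0.035, "ty": 0.035, "tz": 0, "ax": 0, "ay": 0, "az": 0},
    {"fingers": 255, "tx": -0.035, "ty": 0.035, "tz": 0, "ax": 0, "ay": 0, "az": 0},
    {"fingers": 255, "tx": -0.035, "ty": 0.035, "tz": 0, "ax": 0, "ay": 0, "az": 0},
    {"fingers": 255, "tx": -0.035, "ty": 0.035, "tz": 0, "ax": 0, "ay": 0, "az": 0},
    {"fingers": 255, "tx": -0.035, "ty": 0.035, "tz": 0, "ax": 0, "ay": 0, "az": 0},
    {"fingers": 255, "tx": -0.035, "ty": 0.035, "tz": 0, "ax": 0, "ay": 0, "az": 0},
    {"fingers": 255, "tx": -0.035, "ty": 0.035, "tz": 0, "ax": 0, "ay": 0, "az": 0},
    {"fingers": 255, "tx": -0.035, "ty": 0.035, "tz": 0, "ax": 0, "ay": 0, "az": 0},
    {"fingers": 255, "tx": -0.035, "ty": 0.035, "tz": 0, "ax": 0, "ay": 0, "az": 0}
  ]
}}

```text
t: 2.08
eef_pos: [545.7, 30.3, 248.4]
tcp_rot: [0.0, -0.165, 0.986, 0.0]
ft_force: [-0.3, -0.1, 0.2]
opening: 0.004
finger_force: 0.0
```

Call:
{"fn": "carry_out", "kwargs": {
  "increments": [
    {"fingers": 255, "tx": 0, "ty": 0, "tz": 0, "ax": 0, "ay": 0, "az": -10.6},
    {"fingers": 255, "tx": 0, "ty": 0, "tz": 0, "ax": 0, "ay": 0, "az": -10.6},
    {"fingers": 255, "tx": 0, "ty": 0, "tz": 0, "ax": 0, "ay": 0, "az": -10.6},
    {"fingers": 255, "tx": 0, "ty": 0, "tz": 0, "ax": 0, "ay": 0, "az": -10.6},
    {"fingers": 255, "tx": 0, "ty": 0, "tz": 0, "ax": 0, "ay": 0, "az": -10.6},
    {"fingers": 255, "tx": 0, "ty": 0, "tz": 0, "ax": 0, "ay": 0, "az": -10.6}
  ]
}}

```text
t: 2.82
eef_pos: [545.1, 28.6, 248.2]
tcp_rot: [-0.0, -0.662, 0.75, 0.0]
ft_force: [0.0, -0.4, 0.7]
opening: 0.001
finger_force: 0.0
```

Run:
```python
from go import *
P=[605.1,81.8,-.129,.585,1.064]
s,p,r=cur(); print(s["t"],p,s["joint_pos"],s["ft_force"])
t=world(P[:3]+[.6,0],[(-190,-58,5)],"c")[0]+[0,0,17]; rel(p,r,t,down(np.radians(172.6)))
```

```text
2.825 [545.0809  28.6438 248.171 ] [ 0.4115  0.1468 -0.2741 -0.0001 -1.1501 -0.5353] [ 0.0308 -0.4405  0.7356]
shift tool mm [-2.4342 -0.7148 37.7619] turn deg [ 0.016  -0.0036  0.3026]
```

Call:
{"fn": "carry_out", "kwargs": {
  "increments": [
    {"fingers": 255, "tx": -0.002, "ty": -0.012, "tz": 0.02, "ax": 0, "ay": 0, "az": 0},
    {"fingers": 255, "tx": 0, "ty": 0, "tz": 0.016, "ax": 0, "ay": 0, "az": 0},
    {"fingers": 255, "tx": 0, "ty": 0.0052, "tz": 0.008, "ax": 0, "ay": 0, "az": 0},
    {"fingers": 255, "tx": 0, "ty": 0.0052, "tz": 0.008, "ax": 0, "ay": 0, "az": 0},
    {"fingers": 255, "tx": 0, "ty": 0.0044, "tz": 0.0085, "ax": 0, "ay": 0, "az": 0}
  ]
}}

```text
t: 3.45
eef_pos: [542.2, 31.0, 187.8]
tcp_rot: [0.0, -0.66, 0.752, -0.0]
ft_force: [0.6, 0.1, 1.3]
opening: -0.0
finger_force: 0.6
```

```bash
cat > snap.py <<'E'
import sys,cv2,numpy as np
from plant import optics
n=sys.argv[1]
a=optics.read_camera("side")["color"][150:290,210:340,::-1]; b=optics.read_camera("top")["color"][120:220,245:345,::-1]
a=cv2.resize(a,(390,420),interpolation=cv2.INTER_CUBIC); b=cv2.resize(b,(400,400),interpolation=cv2.INTER_CUBIC)
o=np.zeros((420,790,3),np.uint8); o[:,:390]=a; o[:400,390:]=b
cv2.imwrite(f"pics/{n}.png",o)
E
python3 snap.py m1
```

```text
(no output)
```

View pics/m1.png

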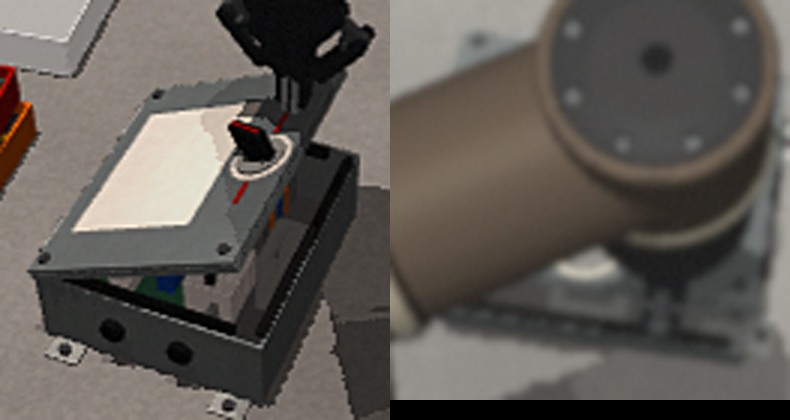

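The cover moves down under the closed fingers at (290,100) in the left crop, beside the wing, as planned. I'll continue along the arc.

Call:
{"fn": "carry_out", "kwargs": {
  "increments": [
    {"fingers": 255, "tx": 0, "ty": 0.004, "tz": 0.0085, "ax": 0, "ay": 0, "az": 0},
    {"fingers": 255, "tx": 0, "ty": 0.0035, "tz": 0.009, "ax": 0, "ay": 0, "az": 0},
    {"fingers": 255, "tx": 0, "ty": 0.0033, "tz": 0.009, "ax": 0, "ay": 0, "az": 0},
    {"fingers": 255, "tx": 0, "ty": 0.0026, "tz": 0.009, "ax": 0, "ay": 0, "az": 0},
    {"fingers": 255, "tx": 0, "ty": 0.0025, "tz": 0.009, "ax": 0, "ay": 0, "az": 0},
    {"fingers": 255, "tx": 0, "ty": 0.0016, "tz": 0.009, "ax": 0, "ay": 0, "az": 0},
    {"fingers": 255, "tx": 0, "ty": 0.001, "tz": 0.006, "ax": 0, "ay": 0, "az": 0}
  ]
}}

```text
t: 4.42
eef_pos: [524.2, 33.3, 127.6]
tcp_rot: [-0.0, -0.66, 0.752, 0.0]
ft_force: [-1.0, -1.0, 0.8]
opening: 0.001
finger_force: 0.4
```

Call:
{"fn": "carry_out", "kwargs": {
  "increments": [
    {"fingers": 255, "tx": 0, "ty": 0, "tz": -0.04, "ax": 0, "ay": 0, "az": 0},
    {"fingers": 255, "tx": 0, "ty": 0, "tz": -0.05, "ax": 0, "ay": 0, "az": 0},
    {"fingers": 0, "tx": 0.05, "ty": 0, "tz": 0, "ax": 0, "ay": 0, "az": 0},
    {"fingers": 0, "tx": 0.05, "ty": 0, "tz": 0, "ax": 0, "ay": 0, "az": 0},
    {"fingers": 0, "tx": 0.05, "ty": 0, "tz": 0, "ax": 0, "ay": 0, "az": 0},
    {"fingers": 0, "tx": 0.05, "ty": 0, "tz": 0, "ax": 0, "ay": 0, "az": 0},
    {"fingers": 0, "tx": 0.05, "ty": 0, "tz": 0, "ax": 0, "ay": 0, "az": 0}
  ]
}}

```text
t: 5.3
eef_pos: [491.7, -216.0, 218.2]
tcp_rot: [0.0, -0.66, 0.751, -0.0]
ft_force: [0.9, -0.5, 0.8]
opening: 1.002
finger_force: 0.0
```

```bash
python3 snap.py m2; python3 -c "
from go import *; s,p,r=cur(); print(s['t'],p,r.as_quat(),s['joint_pos'])"
```

```text
5.4 [ 490.9819 -217.9941  217.7952] [-0.6582  0.7528  0.0001 -0.0005] [-0.0524  0.1559 -0.3363  0.0005 -1.0794 -0.0817]
```

View pics/m2.png

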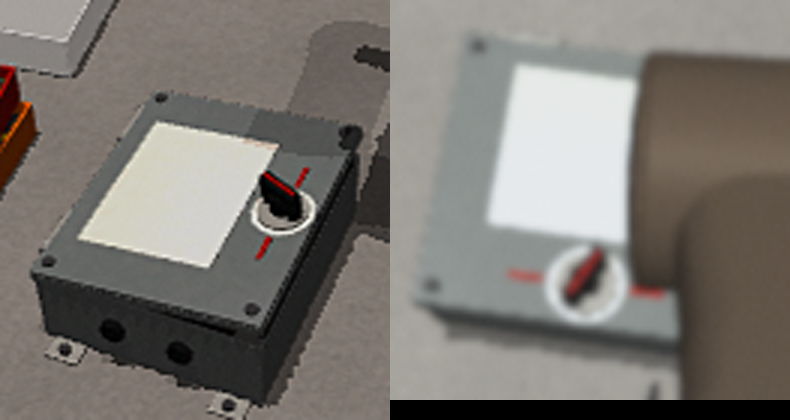

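```bash
cat > fit2.py <<'E'
from fit import *
k=lambda o:np.array(o,float)/3+[210,150]
kt=lambda o:(np.array(o,float)-[390,0])/4+[245,120]
def res2(P):
    Q=[*P[:3],P[5],P[4]]
    c=[cov[i] for i in (1,2)]
    a=np.r_[proj(S,world(Q,[cov[i] for i in (1,2,3,7,6,5,4)],"c"))-k([(263,328),(32,272),(148,93),(307,168),(296,189),(270,237),(259,260)]),
     proj(S,world(Q,[(0,0,4)],"w"))-k([(283,212)]),
     proj(T,world(Q,[cov[i] for i in (1,2,4,5,6,7)],"c"))-kt([(414,303),(464,35),(508,273),(540,277),(632,292),(664,296)]),
     proj(T,world(Q,[(0,0,4),(0,17,32),(0,-17,32)],"w"))-kt([(586,285),(570,302),(601,250)]),
     proj(S,world(Q,[(0,17,32),(0,-17,32)],"w"))-k([(298,202),(263,174)])]
    return np.r_[a.ravel(),res(P[:5])]
s=least_squares(res2,[605,82,-.13,.58,1.06,.12],loss="soft_l1")
print(s.x);print(res2(s.x)[:38].reshape(-1,2).T)
Q=[*s.x[:3],s.x[5],s.x[4]]
print("wing_top",world(Q,[(0,0,32),(0,0,0)],"w"))
E
python3 fit2.py
```

```text
[605.094  81.81   -0.129   0.585   1.064] 21
[[-1.286 -0.946 -1.669  0.09   0.304 -0.364  0.45   0.104  0.286 -0.944
  -1.308  0.488 -0.212  0.291 -0.225 -0.007 -0.317 -0.194  1.101  0.218
  -0.188]
 [-1.67  -1.548 -0.348 -0.967 -0.414  0.352 -0.6    0.648  0.816 -0.646
  -0.975 -1.597  1.149  1.212  0.629  0.865  0.695 -2.185  1.49  -0.091
   0.784]]
wing_top [[580.974  84.949 210.013]]
[605.014  82.012  -0.125   0.586   1.126   0.1  ]
[[-0.37  -1.45   1.227 -0.457 -0.091 -0.122 -0.125 -0.166 -0.345 -0.57
   0.374  0.957 -0.536  0.087  0.121 -0.003 -0.669 -1.345  0.749]
 [-0.132 -0.688 -1.867  0.42  -0.199  0.613  0.038 -0.743  0.32  -0.875
   1.05   1.172  0.234  0.362  0.201 -1.627  1.15  -2.135  0.636]]
wing_top [[536.143  90.646 136.439]
 [532.964  91.044 104.6  ]]
```

```bash
cat > tgt.py <<'E'
from go import *
P=[605.0,82.0,-.127]
def pose(h,th,z):
    "tool pose grasping wing, TCP z above face"
    C=R.from_euler('z',P[2])*R.from_euler('y',h)*R.from_euler('z',th)
    M=C.as_matrix(); # tool y = -wing x (yaw+180), tool z=-normal
    y=-M[:,0]; zt=-M[:,2]
    return world(P+[h,th],[(0,0,z)],"w")[0], R.from_matrix(np.c_[np.cross(y,zt),y,zt])
E
python3 - <<'E'
from tgt import *
s,p,r=cur(); t,r1=pose(.1,1.09,84); print(t); rel(p,r,t,r1)
E
```

```text
[541.2818  90.136  188.1261]
shift tool mm [-309.4159   -8.9386   29.7328] turn deg [ -5.1349  -3.0903 -62.7135]
```

Call:
{"fn": "carry_out", "kwargs": {
  "increments": [
    {"fingers": 0, "tx": -0.0515, "ty": -0.0015, "tz": 0, "ax": 0, "ay": 0, "az": 0},
    {"fingers": 0, "tx": -0.0515, "ty": -0.0015, "tz": 0, "ax": 0, "ay": 0, "az": 0},
    {"fingers": 0, "tx": -0.0515, "ty": -0.0015, "tz": 0, "ax": 0, "ay": 0, "az": 0},
    {"fingers": 0, "tx": -0.0515, "ty": -0.0015, "tz": 0, "ax": 0, "ay": 0, "az": 0},
    {"fingers": 0, "tx": -0.0515, "ty": -0.0015, "tz": 0, "ax": 0, "ay": 0, "az": 0},
    {"fingers": 0, "tx": -0.0515, "ty": -0.0015, "tz": 0.01, "ax": 0, "ay": 0, "az": 0}
  ]
}}

```text
t: 6.25
eef_pos: [541.1, 94.0, 209.1]
tcp_rot: [0.001, -0.66, 0.751, -0.0]
ft_force: [0.9, -0.5, 0.4]
opening: 0.998
finger_force: 0.0
```

Call:
{"fn": "carry_out", "kwargs": {
  "increments": [
    {"fingers": 0, "tx": 0, "ty": 0, "tz": 0, "ax": -0.86, "ay": -0.52, "az": -10.45},
    {"fingers": 0, "tx": 0, "ty": 0, "tz": 0, "ax": -0.86, "ay": -0.52, "az": -10.45},
    {"fingers": 0, "tx": 0, "ty": 0, "tz": 0, "ax": -0.86, "ay": -0.52, "az": -10.45},
    {"fingers": 0, "tx": 0, "ty": 0, "tz": 0, "ax": -0.86, "ay": -0.52, "az": -10.45},
    {"fingers": 0, "tx": 0, "ty": 0, "tz": 0, "ax": -0.86, "ay": -0.52, "az": -10.45},
    {"fingers": 0, "tx": 0, "ty": 0, "tz": 0, "ax": -0.86, "ay": -0.52, "az": -10.45},
    {"fingers": 0, "tx": 0, "ty": 0, "tz": 0, "ax": 0, "ay": 0, "az": 0}
  ]
}}

```text
t: 7.12
eef_pos: [540.8, 91.9, 208.0]
tcp_rot: [0.009, 0.953, -0.298, -0.049]
ft_force: [0.4, -0.1, -0.1]
opening: 0.998
finger_force: 0.0
```

Run:
```python
from tgt import *
s,p,r=cur(); print(s["t"],p,s["joint_pos"])
t,r1=pose(.1,1.09,24); rel(p,r,t,r1)
```

```text
7.125 [540.8074  91.9339 208.0463] [ 0.4854  0.2393 -0.2311 -0.0619 -1.1833  0.5058]
shift tool mm [ 3.1796  0.2654 79.751 ] turn deg [0.0212 0.0029 0.1432]
```

Call:
{"fn": "carry_out", "kwargs": {
  "increments": [
    {"fingers": 0, "tx": 0.003, "ty": 0, "tz": 0.03, "ax": 0, "ay": 0, "az": 0},
    {"fingers": 0, "tx": 0, "ty": 0, "tz": 0.03, "ax": 0, "ay": 0, "az": 0},
    {"fingers": 0, "tx": 0, "ty": 0, "tz": 0.02, "ax": 0, "ay": 0, "az": 0},
    {"fingers": 0, "tx": 0, "ty": 0, "tz": 0, "ax": 0, "ay": 0, "az": 0}
  ]
}}

```text
t: 7.62
eef_pos: [534.2, 90.2, 127.2]
tcp_rot: [0.01, 0.953, -0.299, -0.05]
ft_force: [0.1, 0.4, 0.9]
opening: 0.997
finger_force: 0.0
```

Call:
{"fn": "carry_out", "kwargs": {
  "increments": [
    {"fingers": 150, "tx": 0, "ty": 0, "tz": 0, "ax": 0, "ay": 0, "az": 0},
    {"fingers": 180, "tx": 0, "ty": 0, "tz": 0, "ax": 0, "ay": 0, "az": 0},
    {"fingers": 200, "tx": 0, "ty": 0, "tz": 0, "ax": 0, "ay": 0, "az": 0},
    {"fingers": 255, "tx": 0, "ty": 0, "tz": 0, "ax": 0, "ay": 0, "az": 0},
    {"fingers": 255, "tx": 0, "ty": 0, "tz": 0, "ax": 0, "ay": 0, "az": 0},
    {"fingers": 255, "tx": 0, "ty": 0, "tz": 0, "ax": 0, "ay": 0, "az": 0}
  ],
  "newtons": 40
}}

```text
t: 8.38
eef_pos: [537.2, 92.0, 129.2]
tcp_rot: [0.007, 0.953, -0.298, -0.048]
ft_force: [3.2, 7.4, -0.9]
opening: 0.229
finger_force: 39.3
```

```bash
python3 snap.py m3
python3 - <<'E'
from tgt import *
s,p,r=cur(); print(s)
t,r1=pose(.1,0,24); rel(p,r,t,r1)
E
```

```text
{'t': 8.475, 'joint_pos': array([ 0.4879,  0.307 , -0.3356, -0.0692, -1.0061,  0.5169]), 'joint_vel': array([ 0.0017, -0.0004, -0.0008, -0.0013,  0.0013, -0.0028]), 'tau': array([ -3.9271, -49.1471,  20.9707,   6.9342,  -2.1023,  -0.0249]), 'eef_pos': array([537.2332,  92.047 , 129.2095]), 'tcp_rot': array([ 0.0067,  0.9534, -0.2977, -0.0477]), 'ft_force': array([ 2.9068,  6.2916, -0.749 ]), 'wrist_torque': array([ 2.6192, -1.0815, -0.2675]), 'finger_force': 39.279184341430664, 'opening': 0.22393285320393047}
shift tool mm [-0.8258  1.9893  0.9418] turn deg [-0.2974  0.0704 62.6055]
```

View pics/m3.png

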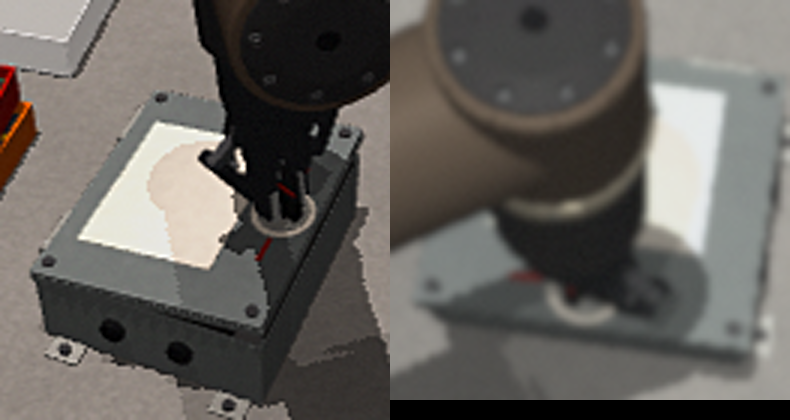

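Call:
{"fn": "carry_out", "kwargs": {
  "increments": [
    {"fingers": 255, "tx": 0, "ty": -0.003, "tz": 0, "ax": 0, "ay": 0, "az": 0},
    {"fingers": 255, "tx": 0, "ty": 0, "tz": 0, "ax": 0, "ay": 0, "az": 0},
    {"fingers": 255, "tx": 0, "ty": 0, "tz": 0, "ax": 0, "ay": 0, "az": 8},
    {"fingers": 255, "tx": 0, "ty": 0, "tz": 0, "ax": 0, "ay": 0, "az": 0}
  ]
}}

```text
t: 8.98
eef_pos: [537.2, 92.4, 128.3]
tcp_rot: [0.012, 0.93, -0.363, -0.048]
ft_force: [0.2, 0.1, 0.3]
opening: 0.226
finger_force: 39.4
```

Run:
```python
from tgt import *
from plant import optics
import cv2
s,p,r=cur(); print(p,s["ft_force"],s["wrist_torque"],s["opening"],s["finger_force"])
t,r1=pose(.1,0,24); rel(p,r,t,r1)
a=optics.read_camera("side")["color"][185:245,265:340,::-1]
cv2.imwrite("pics/m4.png",cv2.resize(a,None,fx=8,fy=8,interpolation=cv2.INTER_CUBIC))
```

```text
[537.1752  92.4139 128.3201] [0.1587 0.1204 0.2525] [-0.0544 -0.3403 -0.0223] 0.22560971832239 39.41882371902466
shift tool mm [-0.3217  2.3623  0.0573] turn deg [ 0.0006  0.0006 54.6072]
```

View pics/m4.png

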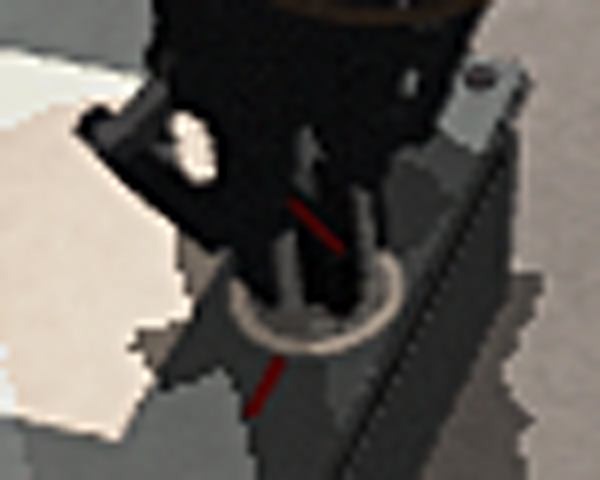

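The pads sit either side of the wing (red line at (290,200)-(345,250)) above the washer, with no residual force. I'll turn the wing the remaining 54.6°.

Call:
{"fn": "carry_out", "kwargs": {
  "increments": [
    {"fingers": 255, "tx": 0, "ty": 0, "tz": 0, "ax": 0, "ay": 0, "az": 10},
    {"fingers": 255, "tx": 0, "ty": 0, "tz": 0, "ax": 0, "ay": 0, "az": 10},
    {"fingers": 255, "tx": 0, "ty": 0, "tz": 0, "ax": 0, "ay": 0, "az": 10},
    {"fingers": 255, "tx": 0, "ty": 0, "tz": 0, "ax": 0, "ay": 0, "az": 10},
    {"fingers": 255, "tx": 0, "ty": 0, "tz": 0, "ax": 0, "ay": 0, "az": 10},
    {"fingers": 255, "tx": 0, "ty": 0, "tz": 0, "ax": 0, "ay": 0, "az": 4.6},
    {"fingers": 255, "tx": 0, "ty": 0, "tz": 0, "ax": 0, "ay": 0, "az": 0}
  ]
}}

```text
t: 9.9
eef_pos: [537.4, 92.5, 128.2]
tcp_rot: [-0.033, -0.661, 0.749, 0.038]
ft_force: [1.3, 0.3, -1.3]
opening: 0.227
finger_force: 39.3
```

Run:
```python
from tgt import *
from plant import optics
import cv2
s,p,r=cur(); print(s["t"],p,s["ft_force"],s["wrist_torque"],s["opening"],s["finger_force"])
t,r1=pose(.1,0,24); rel(p,r,t,r1)
q,rr=t,r1
for h in (.08,.06,.04,.02,0): t,r1=pose(h,0,24); rel(q,rr,t,r1); q,rr=t,r1
a=optics.read_camera("side")["color"][185:245,255:340,::-1]
cv2.imwrite("pics/m5.png",cv2.resize(a,None,fx=8,fy=8,interpolation=cv2.INTER_CUBIC))
```

```text
9.9 [537.36    92.5293 128.2125] [ 1.3245  0.2556 -1.3133] [ 0.0579 -0.8214 -0.0804] 0.227367920642484 39.327099323272705
shift tool mm [ 1.8729  1.8135 -0.0334] turn deg [-0.0117  0.0054  0.1394]
shift tool mm [0.     0.5448 3.5256] turn deg [1.1459 0.     0.    ]
shift tool mm [0.     0.5448 3.5256] turn deg [ 1.1459  0.     -0.    ]
shift tool mm [-0.      0.5448  3.5256] turn deg [ 1.1459 -0.      0.    ]
shift tool mm [-0.      0.5448  3.5256] turn deg [1.1459 0.     0.    ]
shift tool mm [0.     0.5448 3.5256] turn deg [ 1.1459  0.     -0.    ]
```

View pics/m5.png

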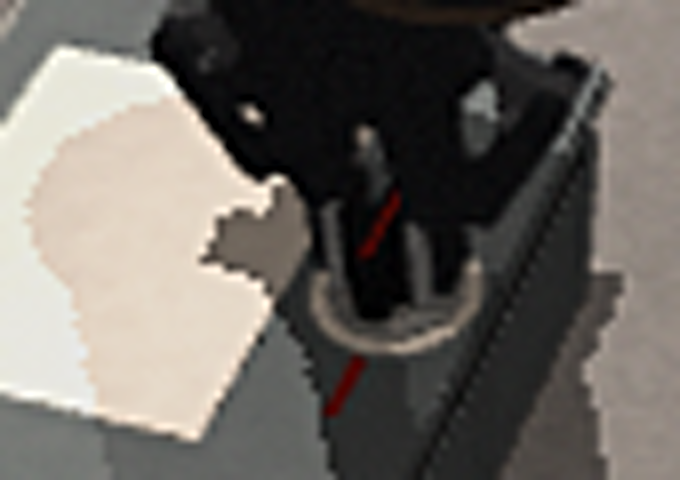

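The wing's red line at (362,258)-(398,195) is parallel to the mark at (330,412)-(362,358), so it is aligned. I'll lower along the arc in small steps.

Call:
{"fn": "carry_out", "kwargs": {
  "increments": [
    {"fingers": 255, "tx": 0, "ty": 0.0005, "tz": 0.0035, "ax": 1.15, "ay": 0, "az": 0},
    {"fingers": 255, "tx": 0, "ty": 0.0005, "tz": 0.0035, "ax": 1.15, "ay": 0, "az": 0},
    {"fingers": 255, "tx": 0, "ty": 0.0005, "tz": 0.0035, "ax": 1.15, "ay": 0, "az": 0},
    {"fingers": 255, "tx": 0, "ty": 0, "tz": 0, "ax": 0, "ay": 0, "az": 0}
  ]
}}

```text
t: 10.45
eef_pos: [534.8, 92.9, 117.7]
tcp_rot: [-0.013, -0.661, 0.75, 0.015]
ft_force: [4.2, -0.7, -5.5]
opening: 0.222
finger_force: 39.2
```

Call:
{"fn": "carry_out", "kwargs": {
  "increments": [
    {"fingers": 255, "tx": 0, "ty": 0.0003, "tz": 0.003, "ax": 0.5, "ay": 0, "az": 0},
    {"fingers": 255, "tx": 0, "ty": 0.0003, "tz": 0.003, "ax": 0.5, "ay": 0, "az": 0},
    {"fingers": 255, "tx": 0, "ty": 0, "tz": 0, "ax": 0, "ay": 0, "az": 0}
  ]
}}

```text
t: 10.82
eef_pos: [534.1, 93.0, 112.0]
tcp_rot: [-0.007, -0.661, 0.751, 0.008]
ft_force: [2.0, 1.5, -1.3]
opening: 0.229
finger_force: 39.7
```

Run:
```python
from tgt import *
s,p,r=cur(); print(s["t"],p,s["ft_force"],s["wrist_torque"],s["opening"],s["finger_force"])
for h in (.02,0):t,r1=pose(h,0,24); print(t);rel(p,r,t,r1)
```

```text
10.825 [534.067   92.9628 111.9776] [ 1.9731  1.5195 -1.3232] [ 0.1523 -0.8324  0.0012] 0.22921890602912887 39.69258248806
[532.2062  91.2948 114.514 ]
shift tool mm [ 1.8901  1.6897 -2.5   ] turn deg [0.1079 0.0003 0.0009]
[531.596   91.3728 111.    ]
shift tool mm [1.8902 2.2278 1.0266] turn deg [1.2538 0.0003 0.0009]
```

Call:
{"fn": "carry_out", "kwargs": {
  "increments": [
    {"fingers": 255, "tx": 0, "ty": 0.0002, "tz": 0.0015, "ax": 0.4, "ay": 0, "az": 0},
    {"fingers": 255, "tx": 0, "ty": 0.0002, "tz": 0.0015, "ax": 0.4, "ay": 0, "az": 0},
    {"fingers": 255, "tx": 0, "ty": 0, "tz": 0, "ax": 0, "ay": 0, "az": 0}
  ]
}}

```text
t: 11.2
eef_pos: [533.7, 93.0, 109.6]
tcp_rot: [-0.002, -0.661, 0.751, 0.003]
ft_force: [-0.9, 1.0, 6.6]
opening: 0.225
finger_force: 40.5
```

Call:
{"fn": "carry_out", "kwargs": {
  "increments": [
    {"fingers": 255, "tx": 0, "ty": 0, "tz": 0.0015, "ax": 0.2, "ay": 0, "az": 0},
    {"fingers": 255, "tx": 0, "ty": 0, "tz": 0, "ax": 0, "ay": 0, "az": 0}
  ]
}}

```text
t: 11.45
eef_pos: [533.7, 93.1, 108.6]
tcp_rot: [-0.001, -0.661, 0.75, 0.002]
ft_force: [-2.9, 0.9, 10.5]
opening: 0.228
finger_force: 41.0
```

Call:
{"fn": "carry_out", "kwargs": {
  "increments": [
    {"fingers": 255, "tx": 0, "ty": 0, "tz": 0.0015, "ax": 0.1, "ay": 0, "az": 0},
    {"fingers": 255, "tx": 0, "ty": 0, "tz": 0, "ax": 0, "ay": 0, "az": 0}
  ]
}}

```text
t: 11.7
eef_pos: [533.7, 93.0, 108.3]
tcp_rot: [-0.001, -0.661, 0.75, 0.001]
ft_force: [-7.9, 1.2, 22.4]
opening: 0.227
finger_force: 42.1
```

Call:
{"fn": "carry_out", "kwargs": {
  "increments": [
    {"fingers": 255, "tx": 0, "ty": 0.001, "tz": 0.0003, "ax": 0, "ay": 0, "az": 0},
    {"fingers": 255, "tx": 0, "ty": 0, "tz": 0, "ax": 0, "ay": 0, "az": 0},
    {"fingers": 255, "tx": 0, "ty": 0, "tz": 0, "ax": 0, "ay": 0, "az": 0}
  ]
}}

```text
t: 12.08
eef_pos: [533.6, 93.1, 108.3]
tcp_rot: [0.0, -0.661, 0.75, 0.0]
ft_force: [-4.7, -0.9, 21.6]
opening: 0.223
finger_force: 42.0
```

Run:
```python
from plant import optics
import cv2
a=optics.read_camera("side")["color"][185:285,210:340,::-1]
cv2.imwrite("pics/m6.png",cv2.resize(a,None,fx=6,fy=6,interpolation=cv2.INTER_CUBIC))
```

```text
(no output)
```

View pics/m6.png

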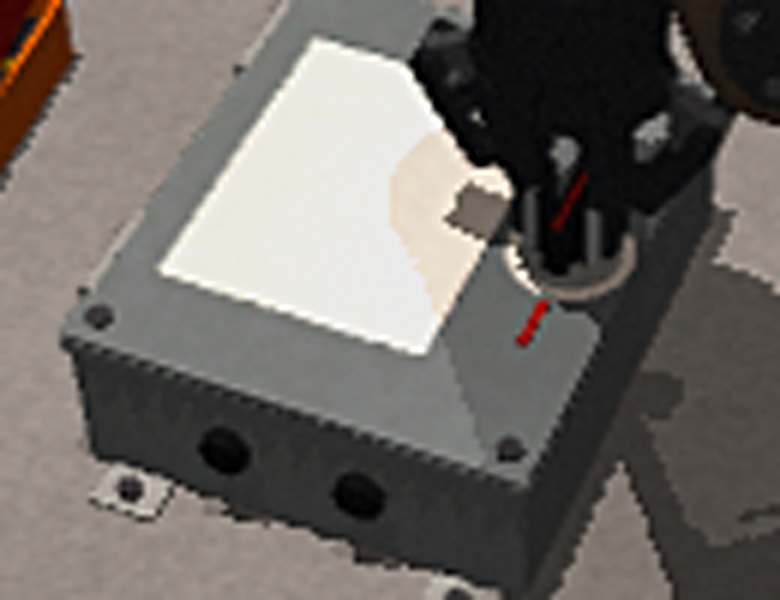

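The cover's edge from (65,335) to (525,485) shows no wedge gap. The wing line at (555,228)-(585,175) is parallel to the mark at (520,345)-(547,300), and the tool is pressing with about 21 N. I'll hand in now.

```bash
python3 -c "
from plant import arm; print(arm.close_job())"
```

```text
the job is handed in; nothing more can be done
None
```

The cover is swung down and pressed flush on its seal, with the gripper still holding it at about 21 N and the wing in line with the red marks; the job is handed in at about 12 s of the 42 s limit, and none of my moves was near the other bench items.

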